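# Strap down a board on the test fixture with the power off

### The arm

A 6-joint arm with a two-finger parallel gripper is mounted at the origin on the work surface. World frame = base frame: x ahead of the robot, y to its left, z up, the work surface at z = 0. Lengths are in m, angles in rad, forces in N, time in s.
With the tool pointing down it reaches from about 0.425 to 0.95 m from the base axis. Payload 3.5 kg.
Tool frame: the origin (TCP) lies on the centre line of the jaws, within the pads' length; the fingertips stand 25 mm ahead of it and the grasp point (between the pads) lies 6 mm ahead of it; z points along the fingers, y is the direction in which the jaws open and shut (so a half turn about z gives the same grasp; the last joint's range is limited). The gripper opens to 85 mm and grips with 20 to 120 N. Pads are 22 mm wide; open, the fingers measure 114 mm over their backs; the gripper's body (76 mm by 85 mm) begins 54 mm behind the grasp point. The pads swing forward as they close: fully open they stand 13 mm farther back than shut.
Start: joints at [-0.15, 0.286, 1.577, -0, 1.279, -0.15], TCP at [0.675, 0, 0.256] pointing down, gripper open.
Joint ranges: [-2.77, 2.77], [-0.9, 2.22], [0.21, 2.48], [-1.53, 4.67], [0.24, 2.81], [-2.84, 2.84]. Speed limits (rad/s): [2.79, 2.79, 3.14, 3.14, 3.14, 3.14].

### API

Orientations are given as a unit quaternion [x, y, z, w].
In Python, from rig import robot, cams, job gives the robot as it stands. The module is installed in compiled form; this text tells all that it offers.
- The arm moves only by the tool servo_tool, never from a script. Its argument "increments" is a list of rows, each a list of 3 entries, a list of its own where there are three numbers: the shift along the tool's x, y, z in mm, then the turn, a rotation vector about the tool's x, y, z in rad, then the finger opening in mm, from 0 to 85.4. In form: [[[x, y, z], [ax, ay, az], jaw], ...]. A call has 1 to 20 rows; each row shifts and turns the commanded pose from where the row before left it, along the tool's axes as they then stand; what a row does not reach is not made up. A row lasts 1/10 s, in which the tool goes at most 50 mm and 8.59 degrees, less where a joint would pass 70% of its speed; a pose out of reach is approached as far as the arm can. A call is refused whole if a number of a shift passes 50 or a number of a turn 0.15, either way. A call with a gripper value outside its range is refused whole. The fingers move at their own pace and stop on an object; "squeeze" is the grip in N (left out, the last holds). Time passes only in rows, so rows that do not move let the fingers close. It gives the time, the measured TCP pose, the force and the opening at its end, in the units of the state.
- robot.observe(): the state, without advancing time (a new reading comes with each control period).
- cams.camera(name): name is "scene" or "side" or "wrist"; returns a dict with "img" (420x560x3 uint8, blue, green, red), "intrinsics" (3x3 intrinsics, pixels), "k1" (the pictures are not rectified: a ray, as slopes to the right and down, at radius r is drawn at 1 + k1 r^2 times it, then the intrinsics apply), "position" and "attitude" of the camera in the world. Camera axes: x right, y down, z forward; pixel columns grow to the right and rows downward; lengths in m; the calibration is good to about 2 mm. A picture is of the moment at which its call begins. There is no depth.
- job.finish_job(): hands the job in, once; it reports no verdict.
The state is a dict: "time_s": time; "joints": joint angles; "qvel": joint speeds; "joint_torque": joint torques, N m; "position": TCP position; "orientation": TCP orientation; "wrist_force": force on the tool from outside, world axes, zero at the start; "ft_torque": the same for the moment, N m; "gripper_width": finger opening in m.
Only numpy, scipy, OpenCV 4.12 (cv2) and the standard library are available. Lean on these libraries where they do the work, as an engineer would, in place of code of your own. Each camera call takes 0.05 s, during which the arm holds its last target. There are 200 camera calls.

### The job

The circuit board on the sloped fixture is unsecured: first pull the power knob on the switch box up to its out position, then swing the steel retaining strap across the board until it meets its stop with its fork round the thumbscrew. Screw the knurled thumbscrew clockwise all the way down, letting go and regripping as needed, and only then push the power knob fully back in. Leave the strap home and the screw tight, let go of everything, and do not shove the other things on the bench about.

Things in the scene. Friction and masses are not known exactly. Their poses are not given: they have to be found in the camera images.
- fixture: The sloped board fixture, fixed to the table; origin under its middle. Its base plate is 190 x 250 mm; at yaw 0 the bed's low edge (30 mm high) faces the robot and its high edge (120 mm) is away. On the bed: a green board 150 x 120 mm, under 15 mm high with its parts; a 10 mm square strap stop, 14 mm high, at bed x -19, y +55 mm.
- bed_mid (a point): Middle of the top face of the fixture's bed, an aluminium plate 200 mm (its x, up the slope, away from the robot) by 270 mm (its y, level), leaning 27 degrees. Its z is the plate's outward normal, tilted 27 degrees from vertical towards the robot. The thumbscrew stands at bed x 0, y +78 mm, the strap's pivot at x 0, y -95 mm.
- strap_pivot (a point): Point on the strap's pivot axis, 12 mm above the bed plate. The axis is the bed's z.
- strap_post (a point): Centre of the round black post by which the strap is moved: 13 mm diameter, 38 mm long, along the bed's z, 95 mm from the pivot axis; foot 12 mm, this point 31 mm, top 50 mm above the bed plate. The strap is a steel bar 26 mm wide, 9 to 12 mm above the plate, 181 mm from pivot to the end of its fork. About 1.6 N at the post swings it; it stays where left.
- strap (a joint): Angle of the strap about its pivot, rad: 0 = home at its stop, lying along the bed's y with its fork round the thumbscrew; grows as it is swung up the slope, towards the bed's +x (clockwise seen from above), where it starts at 0.5 to 0.85.
- thumbscrew_grip (a point): Point on the axis of the knurled steel thumbscrew, 22 mm above the underside of its head, 8 mm below its top. The head is a cylinder, 34 mm diameter, 30 mm high, axis along the bed's z. It goes down 1 mm per radian as it is screwed in; tight, its underside rests on the strap 12 mm above the bed, so fingertips can reach at most 20 mm below this point.
- thumbscrew (a joint): Angle of the thumbscrew, rad: 0 = screwed fully down, against a hard stop; grows as it is unscrewed (counter-clockwise seen from above along the bed's z). Starts 6.3 to 7.4, a little over one full turn. Turning takes about 0.06 N m; it stays where it is left.
- power_knob_top (a point): Centre of the top face of the round black pull knob on top of the grey switch box: 30 mm diameter, 20 mm high, on a 14 mm neck, axis vertical. Pushed in, its top is 96 mm above the table and its underside 12 mm above the box (110 x 100 mm, 64 mm high). The box is fixed, left or right of the fixture; a like box with four low dials stands on the other side.
- power_knob (a joint): Travel of the pull knob, m: 0 = pushed in (power on, the start), 0.012 = pulled up and out to the stop (power off). It snaps over its middle to either end and stays there; breaking it out of an end takes 4 to 5 N.
- screwdriver: Bystander: screwdriver, about 200 mm long, lying on the table near the robot.
- meter: Bystander: grey hand-held meter, 150 x 75 x 38 mm.
- solder_spool: Bystander: black spool, 60 mm diameter, 40 mm high.
- flux_jar: Bystander: small jar, 48 mm diameter, 55 mm high.
- heatsink: Bystander: finned aluminium heatsink, 50 x 60 x 28 mm.
- parts_tray: Bystander: grey divided tray, 90 x 130 x 30 mm.
- spare_board: Bystander: loose green circuit board, 120 x 90 mm, 12 mm high.
There are look-alikes about, which are no part of the job. What is shaped like the part that bears power_knob_top but purple or turquoise is not meant.

How it is judged:
By the outcome, as a careful person would: the job done as asked, in the order asked, and still so for the second after the job is handed in, with the robot touching nothing.
It also fails if it takes over 72 s, if anything falls off the work surface, if the arm or the gripper's body presses on something with over 40 N, if the wrist force passes 120 N, or if a joint passes its speed limit or range.

## Working session

There is one attempt and no reset: what is moved stays moved. The work goes in short steps, Python scripts to look and compute and a tool call to move; the robot and the scene stay as the last step left them, time stands still between calls to the robot, and variables do not carry over. Pictures are saved under pics/ and viewed, about 8 in all and at most 12, crops included, and the job is handed in when it is done.

Besides the shell and the picture viewer there is one more tool, called as a command line: name --argument value ..., lists and objects as JSON in quotes. servo_tool: Moves the arm, as the interface text tells. Its arguments: {"type":"object","properties":{"increments":{"type":"array"},"squeeze":{"type":"number"}},"required":["increments"]}

```bash
mkdir -p pics
cat > h.py <<'E'
import numpy as np, cv2
from scipy.spatial.transform import Rotation as R
from rig import robot, cams, job
def grab(n,save=None):
    c=cams.camera(n)
    if save: cv2.imwrite('pics/'+save,c['img'])
    return c
def att(c):
    a=np.array(c['attitude'],float)
    return a if a.shape==(3,3) else R.from_quat(a).as_matrix()
def ray(c,uv):
    K=np.array(c['intrinsics'],float); k1=c['k1']
    d=np.array([k1,0,0,0],float)
    p=cv2.undistortPoints(np.array([[uv]],float),K,d)[0,0]
    v=att(c)@np.array([p[0],p[1],1]); return np.array(c['position'],float),v/np.linalg.norm(v)
def onz(c,uv,z):
    o,v=ray(c,uv); return o+v*(z-o[2])/v[2]
def tri(cs,uvs):
    A=np.zeros((3,3));b=np.zeros(3);L=[]
    for c,u in zip(cs,uvs):
        o,v=ray(c,u);P=np.eye(3)-np.outer(v,v);A+=P;b+=P@o;L.append((o,P))
    x=np.linalg.solve(A,b); return x,[np.linalg.norm(P@(x-o)) for o,P in L]
def proj(c,p):
    K=np.array(c['intrinsics'],float)
    q=att(c).T@(np.array(p)-np.array(c['position']))
    q=q/q[2]; r2=q[0]**2+q[1]**2; q[:2]*=1+c['k1']*r2
    return (K@q)[:2]
E
python3 - <<'E'
from h import *
a=grab('scene','scene1.png'); b=grab('side','side1.png')
for c in(a,b): print(c['position'],c['attitude'],c['k1'],c['intrinsics'])
cv2.imwrite('pics/both1.png',np.vstack([a['img'],b['img']]))
print(robot.observe())
E
```

```text
[1.09274821 0.64313022 0.84678337] [ 0.31337452  0.85177496 -0.39409771 -0.14478546] 0.02085061622808594 [[383.27557292   0.         280.04380558]
 [  0.         383.27557292 211.97314827]
 [  0.           0.           1.        ]]
[ 0.11628025 -0.58143319  0.91301235] [ 0.90259603 -0.27258758  0.10327657 -0.31678126] -0.08581074146136111 [[398.37540815   0.         281.98878463]
 [  0.         398.37540815 215.25803035]
 [  0.           0.           1.        ]]
{'time_s': 0.1, 'joints': array([-1.50013775e-01,  2.87121478e-01,  1.57801193e+00, -2.24871937e-07,
        1.27861320e+00, -1.49998360e-01]), 'qvel': array([ 0.00019419, -0.00073098, -0.00357075, -0.00092414,  0.00027082,
       -0.00032109]), 'joint_torque': array([ 1.14915063e-03, -4.07295120e+01, -2.93698221e+01, -1.06323112e-04,
        3.42678482e-03, -4.41654265e-06]), 'position': array([6.74464535e-01, 1.01181179e-04, 2.55065947e-01]), 'orientation': array([ 7.07111798e-01,  7.07100944e-01, -6.39266440e-04, -8.66731105e-04]), 'wrist_force': array([ 0.44932916,  0.43917355, -0.39228025]), 'ft_torque': array([ 0.0301922 , -0.01897033,  0.04380093]), 'gripper_width': 0.08558403227842884}
```

View pics/scene1.png

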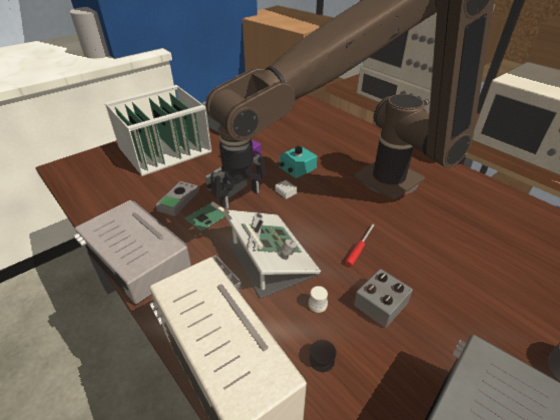

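View pics/side1.png

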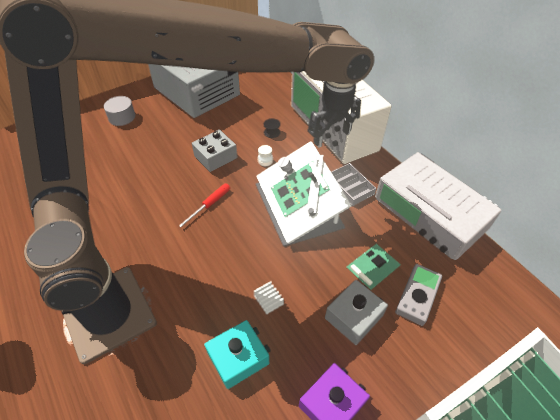

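The side view shows three knob boxes: grey at (356,310), turquoise at (237,350) and purple at (337,397). Only the grey one fits the description. The thumbscrew looks to be near (287,168) and the strap near (318,190). I'll confirm both in one enlarged crop.

Run:
```python
from h import *
s=cv2.imread('pics/side1.png'); a=cv2.imread('pics/scene1.png')
x=cv2.resize(s[140:345,245:400],None,fx=2.9,fy=2.9,interpolation=cv2.INTER_CUBIC)
y=cv2.resize(a[195:300,215:325],None,fx=3.1,fy=3.1,interpolation=cv2.INTER_CUBIC)
H=600; out=np.zeros((H,800,3),np.uint8); out[:x.shape[0],:x.shape[1]]=x[:H]; out[:y.shape[0],455:455+y.shape[1]]=y[:,:345]
cv2.imwrite('pics/crop1.png',out); print(x.shape,y.shape)
```

```text
(594, 450, 3) (326, 341, 3)
```

View pics/crop1.png

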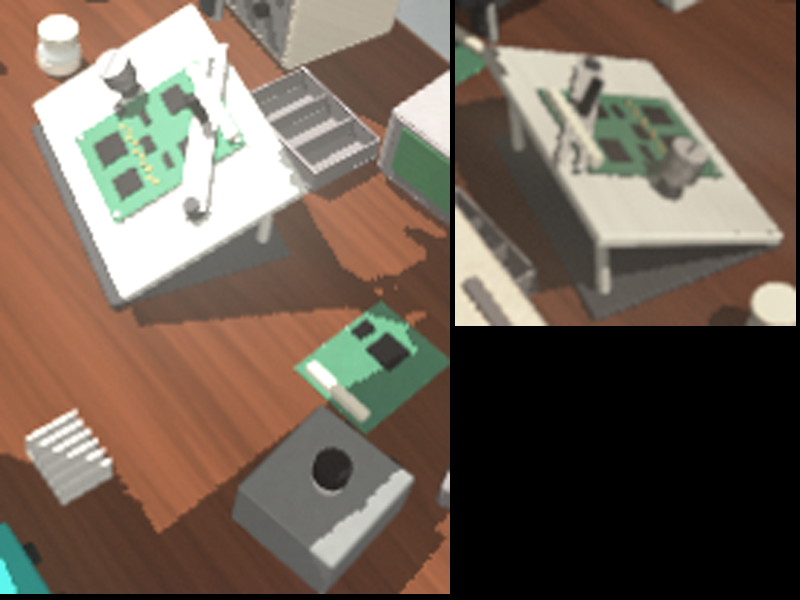

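Run:
```python
from h import *
a=grab('scene');b=grab('side')
S=lambda x,y:(245+x/2.9,140+y/2.9)
A=lambda x,y:(215+(x-455)/3.1,195+y/3.1)
print('low+ ',onz(b,S(35,105),.03),onz(a,A(780,237),.03))
print('low- ',onz(b,S(122,292),.03),onz(a,A(648,62),.03))
print('high-',onz(b,S(313,182),.12),onz(a,A(495,48),.12))
print('high+',onz(b,S(193,7),.12),onz(a,A(600,240),.12))
print('piv',onz(b,S(196,208),.088))
print('screw',tri([b,a],[S(115,62),A(686,150)]))
print('post top',tri([b,a],[S(192,103),A(592,65)]))
print('knob',onz(b,S(332,463),.096))
g=cv2.inRange(b['img'],(0,0,0),(45,45,45))
n,l,st,ce=cv2.connectedComponentsWithStats(g[280:325,335:385]);print(st[1:],ce[1:]+[335,280])
for u in [S(232,515),S(322,407),S(413,472),S(318,560)]: print('box',onz(b,u,.064))
```

```text
low+  [0.54600624 0.17493581 0.03      ] [0.55127454 0.1770123  0.03      ]
low-  [ 0.48601987 -0.07738846  0.03      ] [ 0.48678451 -0.08362465  0.03      ]
high- [ 0.66275191 -0.12345325  0.12      ] [ 0.65099546 -0.1132127   0.12      ]
high+ [0.7145682  0.12975081 0.12      ] [0.72232316 0.13769622 0.12      ]
piv [ 0.57268166 -0.06965598  0.088     ]
screw (array([0.60151665, 0.10593183, 0.11852455]), [np.float64(0.0009743786330464712), np.float64(0.0009743786330465087)])
post top (array([ 0.61365798, -0.00559742,  0.1487114 ]), [np.float64(0.002733127512023439), np.float64(0.002733127512023372)])
knob [ 0.50328907 -0.34112271  0.096     ]
[[ 18  16  12  13 106]] [[358.38679245 301.5754717 ]]
box [ 0.42284518 -0.32221344  0.064     ]
box [ 0.54549833 -0.28718677  0.064     ]
box [ 0.56824899 -0.37510706  0.064     ]
box [ 0.45527727 -0.38908936  0.064     ]
```

Grey box confirmed: the knob is at about (0.503,-0.341,0.096), and it's the only grey box with a single knob. The fixture has a yaw of about -13.6°, and its screw position agrees across both views. Next I'll move above the knob.

servo_tool --increments '[[[-20,-10,0],[0,0,0],85],[[-40,-20,0],[0,0,0],85],[[-40,-20,0],[0,0,0],85],[[-40,-20,0],[0,0,0],85],[[-40,-20,0],[0,0,0],85],[[-40,-20,0],[0,0,0],85],[[-40,-20,10],[0,0,0],85],[[-40,-20,20],[0,0,0],85],[[-40,-2,20],[0,0,0],85],[[0,0,0],[0,0,0],85],[[0,0,0],[0,0,0],85]]'

```text
time_s: 1.3
position: [0.5223, -0.3403, 0.2052]
orientation: [0.708, 0.706, 0.0, -0.001]
wrist_force: [0.2, 0.8, 0.0]
gripper_width: 0.0848
```

Run:
```python
from h import *
w=grab('wrist','w1.png'); a=grab('scene','scene2.png')
o=robot.observe(); print(o['position'],o['orientation'],o['time_s'],o['wrist_force'])
T=R.from_quat(o['orientation']).as_matrix()
print('cam in tool',T.T@(w['position']-o['position']),T.T@att(w))
print('pred knob px',proj(w,[.503,-.341,.096]),'scene',proj(a,[.503,-.341,.096]))
i=cv2.resize(a['img'][120:320,190:340],None,fx=2,fy=2,interpolation=cv2.INTER_CUBIC)
out=np.zeros((420,860,3),np.uint8);out[:,:560]=w['img'];out[:400,560:860]=i
cv2.imwrite('pics/v4.png',out[:,:800])
```

```text
[ 0.52350582 -0.33929068  0.2069438 ] [7.06834778e-01 7.07378582e-01 2.09777245e-04 3.08459161e-04] 1.4 [ 0.20813319 -0.06664217  0.20786266]
cam in tool [ 0.07384608  0.00019483 -0.11521178] [[-0.00331311 -0.95656674 -0.2914946 ]
 [ 0.99999281 -0.00263201 -0.00272869]
 [ 0.00184295 -0.29150154  0.95656858]]
pred knob px [250.60327789 218.69050079] scene [226.51203516 166.32775688]
```

View pics/v4.png

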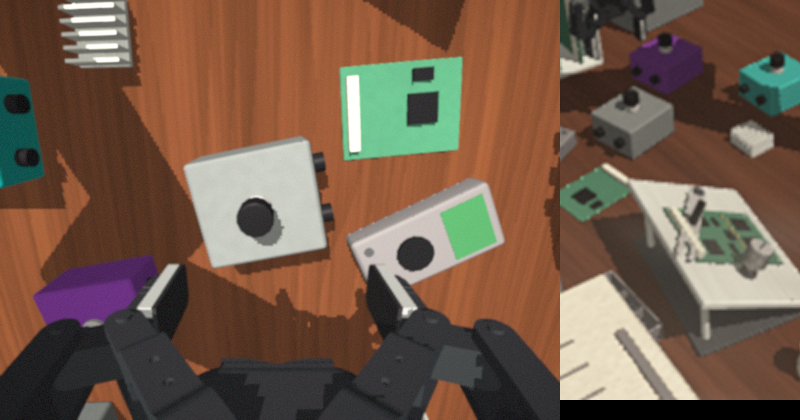

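The wrist view shows the knob's top face at about (256,215) on the light grey box, against a predicted (251,219). The neighbours, a purple box and the meter, are clear of the fingers' path.

Run:
```python
from h import *
w=grab('wrist'); m=cv2.inRange(w['img'],(0,0,0),(48,48,48))
n,l,st,ce=cv2.connectedComponentsWithStats(m[190:245,225:300]);
for s,c in zip(st[1:],ce[1:]):
  if s[4]>100: print(s,c+[225,190])
print(onz(w,(256,216),.096), onz(w,(256,214),.096))
a=grab('scene'); u=(190+(631-560)/2,120+93/2); print(onz(a,u,.096)); 
print(robot.observe()['position'])
```

```text
[ 16  10  31  33 169] [261.55621302 210.52662722]
[ 0.50848122 -0.33858678  0.096     ] [ 0.50851303 -0.33696371  0.096     ]
[ 0.5063244 -0.3423982  0.096    ]
[ 0.52383745 -0.33896394  0.20744782]
```

servo_tool --increments '[[[0,-16,20],[0,0,0],85],[[0,0,30],[0,0,0],85],[[0,0,30],[0,0,0],85],[[0,0,24],[0,0,0],85],[[0,0,10],[0,0,0],60],[[0,0,0],[0,0,0],40],[[0,0,0],[0,0,0],20],[[0,0,0],[0,0,0],20],[[0,0,0],[0,0,0],20],[[0,0,0],[0,0,0],20]]' --squeeze 40

```text
time_s: 2.5
position: [0.5052, -0.3405, 0.0949]
orientation: [0.707, 0.708, -0.002, -0.002]
wrist_force: [-9.9, 0.6, 8.2]
gripper_width: 0.0288
```

servo_tool --increments '[[[0,-3,-4],[0,0,0],20],[[0,0,-4],[0,0,0],20],[[0,0,-4],[0,0,0],20],[[0,0,-2],[0,0,0],20],[[0,0,0],[0,0,0],20],[[0,0,0],[0,0,0],20]]'

```text
time_s: 3.1
position: [0.5047, -0.3405, 0.1071]
orientation: [0.707, 0.707, 0.0, 0.001]
wrist_force: [3.8, -1.4, -1.0]
gripper_width: 0.0289
```

servo_tool --increments '[[[0,0,-2],[0,0,0],20],[[0,0,-1],[0,0,0],20],[[0,0,0],[0,0,0],20]]'

```text
time_s: 3.4
position: [0.5047, -0.3404, 0.1073]
orientation: [0.707, 0.707, 0.0, 0.002]
wrist_force: [10.0, -5.2, -14.2]
gripper_width: 0.029
```

servo_tool --increments '[[[0,0,2],[0,0,0],30],[[0,0,0],[0,0,0],60],[[0,0,0],[0,0,0],85],[[0,0,0],[0,0,0],85],[[0,0,-20],[0,0,0],85],[[0,0,-40],[0,0,0],85],[[0,0,-40],[0,0,0],85],[[40,4,-20],[0,0,0],85],[[45,4,0],[0,0,0],85],[[45,4,0],[0,0,0],85],[[45,4,0],[0,0,0],85],[[45,4,0],[0,0,0],85],[[45,4,0],[0,0,0],85],[[45,4,0],[0,0,0],85],[[45,4,0],[0,0,0.12],85],[[30,0,0],[0,0,0.12],85],[[0,0,0],[-0.14,0,0],85],[[0,0,0],[-0.14,0,0],85],[[0,0,0],[-0.14,0,0],85],[[0,0,0],[-0.05,0,0],85]]'

```text
time_s: 5.4
position: [0.5376, 0.0455, 0.2265]
orientation: [0.765, 0.601, 0.144, 0.184]
wrist_force: [-1.4, -0.4, -0.9]
gripper_width: 0.085
```

```bash
cat >> h.py <<'E'
def bed(c=(.6026,.0277,.075),yaw=-.237):
    return np.array(c),(R.from_euler('z',yaw)*R.from_euler('y',-np.radians(27))).as_matrix()
def inbed(p,**k): c,B=bed(**k); return B.T@(np.array(p)-c)
def outbed(q,**k): c,B=bed(**k); return c+B@np.array(q)
E
python3 - <<'E'
from h import *
w=grab('wrist','w2.png'); a=grab('scene','scene3.png'); s=grab('side','side3.png')
o=robot.observe(); print(o['position'],o['joints'].round(2),o['time_s'])
c,B=bed(); T=R.from_quat(o['orientation']).as_matrix()
print('tool in bed',(B.T@T).round(3), inbed(o['position']))
for n,q in dict(screwtop=(0,.078,.049),piv=(0,-.095,.012),posttop=(.064,-.025,.05)).items(): print(n,proj(w,outbed(q)))
print('knob: box-seen scene px pushed/out',proj(a,[.506,-.340,.096]),proj(a,[.506,-.340,.108]))
i=cv2.resize(a['img'][130:220,180:280],None,fx=2.4,fy=2.4,interpolation=cv2.INTER_CUBIC)
out=np.zeros((420,800,3),np.uint8);out[:,:560]=w['img'];out[:216,560:800]=i
cv2.imwrite('pics/v5.png',out)
E
```

```text
[0.53878009 0.04500921 0.22736652] [-0.07 -0.19  2.17 -0.12  0.7   0.24] 5.55
tool in bed [[ 0.002  1.    -0.002]
 [ 1.    -0.002 -0.001]
 [-0.001 -0.002 -1.   ]] [0.01027749 0.00184124 0.1657683 ]
screwtop [263.81780574 114.63267941]
piv [267.74494482 295.63370425]
posttop [344.03654097 246.54576915]
knob: box-seen scene px pushed/out [225.96364771 166.75681539] [225.64626448 163.87235439]
```

View pics/v5.png

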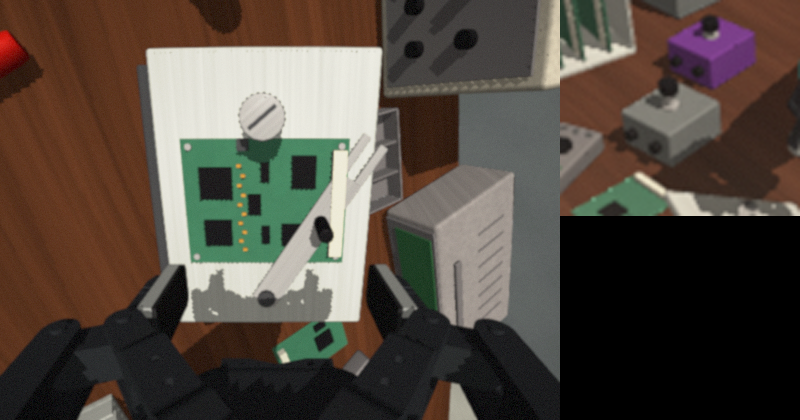

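The knob now stands out with its neck visible. The screw is at (262,116) and the pivot at (266,297), each within 2 px of the bed model. The post is at about (323,230). Next I'll work out the strap angle.

Run:
```python
from h import *
w=grab('wrist')
def onbed(uv,h):
    c,B=bed(); o,v=ray(w,uv); o=B.T@(o-c); v=B.T@v; return o+v*(h-o[2])/v[2]
print('screw',onbed((262,116),.049),'piv',onbed((266,297),.014))
for u in [(357,163),(344,180),(366,158)]:
    q=onbed(u,.012)-[0,-.095,0]; print('strap',u,q,np.arctan2(q[0],q[1]))
m=cv2.inRange(w['img'],(0,0,0),(40,40,40))
n,l,st,ce=cv2.connectedComponentsWithStats(m[205:255,310:338])
for s,k in zip(st[1:],ce[1:]):
  if s[4]>40: print(s,k+[310,205])
for th in (.5,.55,.6,.65):
    print(th,[proj(w,outbed((.095*np.sin(th),-.095+.095*np.cos(th),h))).round(1) for h in(.012,.031,.05)])
for t in [(330,239),(328,242)]:
    q=onbed(t,.05)+[0,.095,0]; print(t,q,np.arctan2(q[0],q[1]),np.hypot(q[0],q[1]))
```

```text
screw [-5.21220835e-05  7.68436581e-02  4.90000000e-02] piv [-0.00062713 -0.0956315   0.014     ]
strap (357, 163) [0.08062608 0.13221167 0.012     ] 0.5476130161331431
strap (344, 180) [0.07008652 0.11708431 0.012     ] 0.5393885273553872
strap (366, 158) [0.08821764 0.13659315 0.012     ] 0.5734468858959311
[  4  12  16  25 277] [321.42238267 229.0433213 ]
0.5 [array([315.1, 216.1]), array([317.7, 223.1]), array([320.6, 231. ])]
0.55 [array([319.5, 218.6]), array([322.4, 225.7]), array([325.6, 233.7])]
0.6 [array([323.7, 221.2]), array([326.8, 228.4]), array([330.4, 236.7])]
0.65 [array([327.7, 224.1]), array([331.1, 231.4]), array([335. , 239.9])]
(330, 239) [0.05340044 0.07641264 0.05      ] 0.609949070287952 0.09322284496536334
(328, 242) [0.05190467 0.07379532 0.05      ] 0.6129773681989642 0.09022108167500296
```

servo_tool --increments '[[[-8,20,20],[0,0,0],60],[[-8,20,30],[0,0,0],60],[[0,0,30],[0,0,0],60],[[0,0,26],[0,0,0],60],[[0,0,14],[0,0,0],60],[[0,0,0],[0,0,0],30],[[0,0,0],[0,0,0],8],[[0,0,0],[0,0,0],5],[[0,0,0],[0,0,0],5],[[0,0,0],[0,0,0],5]]' --squeeze 30

```text
time_s: 6.6
position: [0.6229, 0.0077, 0.1393]
orientation: [0.765, 0.6, 0.144, 0.183]
wrist_force: [-4.4, -0.4, 2.4]
gripper_width: 0.0117
```

Run:
```python
from h import *
o=robot.observe(); q=inbed(o['position']); print(q,o['gripper_width'],o['wrist_force'],o['time_s'])
r=q+[0,.095,0]; print(np.arctan2(r[0],r[1]),np.hypot(r[0],r[1]))
```

```text
[ 0.05095426 -0.01467856  0.04617324] 0.011669384436252947 [-4.35001671 -0.4277556   2.4012995 ] 6.6
0.5653156244594898 0.0951202919677344
```

servo_tool --increments '[[[2.75,-4.61,0],[0,0,-0.0565],5],[[2.75,-4.61,0],[0,0,-0.0565],5],[[2.75,-4.61,0],[0,0,-0.0565],5],[[2.75,-4.61,0],[0,0,-0.0565],5],[[2.75,-4.61,0],[0,0,-0.0565],5],[[2.75,-4.61,0],[0,0,-0.0565],5],[[2.75,-4.61,0],[0,0,-0.0565],5],[[2.75,-4.61,0],[0,0,-0.0565],5],[[2.75,-4.61,0],[0,0,-0.0565],5],[[2.75,-4.61,0],[0,0,-0.0565],5],[[0.8,-1.3,0],[0,0,0],5],[[0,0,0],[0,0,0],5],[[0,0,0],[0,0,0],5]]'

```text
time_s: 7.9
position: [0.5819, 0.0336, 0.1159]
orientation: [0.568, 0.789, 0.088, 0.217]
wrist_force: [-5.9, 0.8, 5.7]
gripper_width: 0.0121
```

Run:
```python
from h import *
o=robot.observe(); q=inbed(o['position']); c,B=bed(); print(q,o['gripper_width'],B.T@o['wrist_force'],o['time_s'])
r=q+[0,.095,0]; print(np.arctan2(r[0],r[1]),np.hypot(r[0],r[1]))
```

```text
[-0.00056788  0.00083785  0.04614175] 0.012149415212183982 [-2.69305464 -0.59879949  7.82004806] 7.9
-0.005925375609288773 0.09583953030411363
```

servo_tool --increments '[[[0.8,-1.3,0],[0,0,0],5],[[0.8,-1.3,0],[0,0,0],5],[[0,0,0],[0,0,0],5],[[0,0,0],[0,0,0],5]]'

```text
time_s: 8.3
position: [0.5801, 0.034, 0.1149]
orientation: [0.567, 0.79, 0.088, 0.218]
wrist_force: [-1.3, 2.1, 6.6]
gripper_width: 0.0122
```

Run:
```python
from h import *
o=robot.observe(); q=inbed(o['position']); c,B=bed(); print(q,o['gripper_width'],B.T@o['wrist_force'],o['time_s'])
r=q+[0,.095,0]; print(np.arctan2(r[0],r[1]),np.hypot(r[0],r[1]))
```

```text
[-0.00272881  0.000871    0.04614545] 0.012230276373713062 [1.40392473 1.76863328 6.73963422] 8.3
-0.02845569665717235 0.09590982630443354
```

servo_tool --increments '[[[0.8,-1.3,0],[0,0,0],5],[[0.8,-1.3,0],[0,0,0],5],[[0,0,0],[0,0,0],5],[[0,0,0],[0,0,0],5]]'

```text
time_s: 8.7
position: [0.5789, 0.0343, 0.1143]
orientation: [0.566, 0.789, 0.089, 0.219]
wrist_force: [4.6, -0.1, 2.9]
gripper_width: 0.0122
```

Run:
```python
from h import *
o=robot.observe(); q=inbed(o['position']); c,B=bed(); print(q,o['gripper_width'],B.T@o['wrist_force'],o['time_s'])
r=q+[0,.095,0]; print(np.arctan2(r[0],r[1]),np.hypot(r[0],r[1]))
```

```text
[-0.00409672  0.00084068  0.04620667] 0.012171736622654413 [5.29718774 0.94646694 0.53347935] 8.7
-0.042719108023241116 0.09592819538197267
```

servo_tool --increments '[[[-0.8,1.3,0],[0,0,0],15],[[0,0,0],[0,0,0],40],[[0,0,0],[0,0,0],70],[[0,0,-20],[0,0,0],85],[[0,0,-40],[0,0,0],85],[[0,0,-40],[0,0,0],85],[[0,0,-20],[0,0,0],85],[[0,0,0],[0,0,0],85],[[0,0,0],[0,0,0],85]]'

```text
time_s: 9.6
position: [0.5239, 0.0472, 0.2184]
orientation: [0.568, 0.79, 0.087, 0.215]
wrist_force: [0.6, 0.4, 0.2]
gripper_width: 0.0851
```

Run:
```python
from h import *
w=grab('wrist','w3.png'); o=robot.observe()
print(inbed(o['position']),o['joints'].round(2),o['time_s'],o['wrist_force'])
for n,q in dict(screwtop=(0,.078,.049),piv=(0,-.095,.012),posttop=(0,0,.05),postfoot=(0,0,.012),f1=(.013,.078,.012),f2=(-.013,.078,.012),stop=(-.019,.055,.014)).items(): print(n,proj(w,outbed(q)).round(1))
cv2.imwrite('pics/v6.png',cv2.resize(w['img'][20:320,130:530],None,fx=2,fy=2,interpolation=cv2.INTER_CUBIC))
```

```text
[-0.00770686  0.00037804  0.16384989] [-0.07 -0.21  2.21 -0.12  0.69 -0.32] 9.65 [-0.75794424  0.13906018 -0.83010829]
screwtop [341.1 134.7]
piv [231.2 285. ]
posttop [283.8 220.5]
postfoot [283.  206.8]
f1 [345.  140.5]
f2 [319.9 123.6]
stop [299.1 143.4]
```

View pics/v6.png

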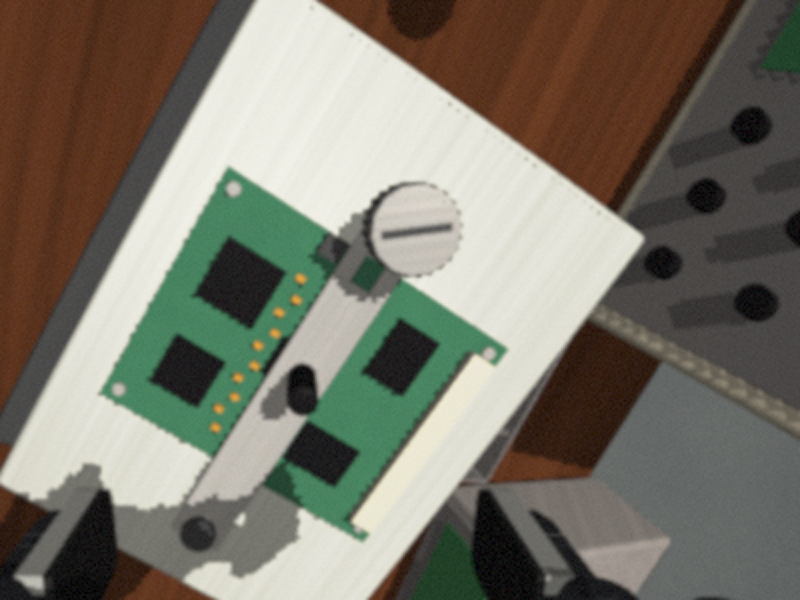

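The strap lies along the bed's y with its edge against the stop at crop (335,248) and its fork under the screw head. The screw top is at crop (416,228). Next I'll move over the screw and wind the wrist back.

servo_tool --increments '[[[30.5,23.3,0],[0,0,0],70],[[30.5,23.3,0],[0,0,0],70],[[0,0,0],[0,0,-0.149],70],[[0,0,0],[0,0,-0.149],70],[[0,0,0],[0,0,-0.149],70],[[0,0,0],[0,0,-0.149],70],[[0,0,5],[0,0,-0.149],70],[[0,0,5],[0,0,-0.149],70],[[0,0,5],[0,0,-0.149],70],[[0,0,5],[0,0,-0.149],70],[[0,0,5],[0,0,-0.149],70],[[0,0,5],[0,0,-0.149],70],[[0,0,5],[0,0,-0.149],70],[[0,0,5],[0,0,-0.149],70],[[0,0,5],[0,0,-0.149],70],[[0,0,0],[0,0,0],70],[[0,0,0],[0,0,0],70]]'

```text
time_s: 11.35
position: [0.5677, 0.115, 0.1803]
orientation: [-0.328, 0.916, -0.128, 0.192]
wrist_force: [-0.5, 0.6, -1.2]
gripper_width: 0.0694
```

Run:
```python
from h import *
o=robot.observe(); c,B=bed(); T=R.from_quat(o['orientation']).as_matrix()
print(inbed(o['position']),o['joints'].round(2),o['time_s']); print((B.T@T).round(3))
w=grab('wrist','w4.png'); print(proj(w,outbed((-.001,.077,.049))))
g=cv2.cvtColor(w['img'],cv2.COLOR_BGR2GRAY)
c=cv2.HoughCircles(cv2.medianBlur(g,3),cv2.HOUGH_GRADIENT,1,40,param1=100,param2=22,minRadius=22,maxRadius=60); print(c)
```

```text
[-0.00066844  0.07663545  0.11856255] [ 0.08 -0.02  2.11 -0.25  0.62 -2.01] 11.35
[[-0.601 -0.799 -0.005]
 [-0.799  0.601 -0.003]
 [ 0.005  0.002 -1.   ]]
[277.38491729 236.37999768]
[[[213.5 177.5  53.9]
  [170.5 123.5  56.1]
  [278.5 234.5  24.3]
  [323.5 299.5  58.3]
  [402.5 276.5  30.4]
  [288.5 126.5  41.6]
  [245.5  55.5  27.9]]]
```

The screw's circle in the wrist view is at (278,234) against a predicted (277,236), so I'll go down and grip it.

servo_tool --increments '[[[0,0,20],[0,0,0],70],[[0,0,25],[0,0,0],70],[[0,0,18],[0,0,0],70],[[0,0,7],[0,0,0],60],[[0,0,0],[0,0,0],40],[[0,0,0],[0,0,0],25],[[0,0,0],[0,0,0],25],[[0,0,0],[0,0,0],25],[[0,0,0],[0,0,0],25]]' --squeeze 50

```text
time_s: 12.3
position: [0.598, 0.1088, 0.1205]
orientation: [-0.329, 0.915, -0.128, 0.194]
wrist_force: [-2.9, 3.6, -1.0]
gripper_width: 0.0324
```

Run:
```python
from h import *
o=robot.observe(); c,B=bed(); T=R.from_quat(o['orientation']).as_matrix()
print(inbed(o['position']),o['gripper_width'],'F tool',(T.T@o['wrist_force']).round(1),(T.T@o['ft_torque']).round(2))
```

```text
[-0.00027876  0.0777428   0.05120058] 0.03242814084846773 F tool [-0.1  4.7 -0.7] [-0.8   0.12  0.09]
```

servo_tool --increments '[[[0,0,0.15],[0,0,0.149],25],[[0,0,0.15],[0,0,0.149],25],[[0,0,0.15],[0,0,0.149],25],[[0,0,0.15],[0,0,0.149],25],[[0,0,0.15],[0,0,0.149],25],[[0,0,0.15],[0,0,0.149],25],[[0,0,0.15],[0,0,0.149],25],[[0,0,0.15],[0,0,0.149],25],[[0,0,0.15],[0,0,0.149],25],[[0,0,0.15],[0,0,0.149],25],[[0,0,0.15],[0,0,0.149],25],[[0,0,0.15],[0,0,0.149],25],[[0,0,0.15],[0,0,0.149],25],[[0,0,0.15],[0,0,0.149],25],[[0,0,0.15],[0,0,0.149],25],[[0,0,0.15],[0,0,0.149],25],[[0,0,0.15],[0,0,0.149],25],[[0,0,0.15],[0,0,0.149],25],[[0,0,0.15],[0,0,0.149],25],[[0,0,0.15],[0,0,0.149],25]]'

```text
time_s: 14.3
position: [0.5965, 0.106, 0.1163]
orientation: [0.888, 0.4, 0.178, 0.143]
wrist_force: [-13.4, -5.1, 6.0]
gripper_width: 0.0328
```

```bash
cat > st.py <<'E'
from h import *
o=robot.observe(); c,B=bed(); T=R.from_quat(o['orientation']).as_matrix(); M=B.T@T
print(inbed(o['position']).round(4),'jaw',o['gripper_width'].round(4),'F tool',(T.T@o['wrist_force']).round(1),(T.T@o['ft_torque']).round(2),'j',o['joints'].round(2),'ang',np.arctan2(-M[0,0],M[1,0]).round(3),'z',M[:,2].round(3),o['time_s'])
E
python3 st.py
```

```text
Traceback (most recent call last):
  File "st.py", line 3, in <module>
    print(inbed(o['position']).round(4),'jaw',o['gripper_width'].round(4),'F tool',(T.T@o['wrist_force']).round(1),(T.T@o['ft_torque']).round(2),'j',o['joints'].round(2),'ang',np.arctan2(-M[0,0],M[1,0]).round(3),'z',M[:,2].round(3),o['time_s'])
                                              ^^^^^^^^^^^^^^^^^^^^^^^^
AttributeError: 'float' object has no attribute 'round'
```

```bash
sed -i "s/o\['gripper_width'\].round(4)/round(o['gripper_width'],4)/" st.py; python3 st.py
```

```text
[-0.0029  0.0746  0.0479] jaw 0.0328 F tool [-11.   -3.2 -10.6] [ 0.92 -1.85 -0.07] j [ 0.06  0.14  2.08 -0.29  0.5   1.01] ang -0.486 z [-0.011 -0.008 -1.   ] 14.3
```

servo_tool --increments '[[[-1.5,0,-1],[0,0,0.149],25],[[0,0,0.15],[0,0,0.149],25],[[0,0,0.15],[0,0,0.149],25],[[0,0,0.15],[0,0,0.149],25],[[0,0,0.15],[0,0,0.149],25],[[0,0,0.15],[0,0,0.149],25],[[0,0,0.15],[0,0,0.149],25],[[0,0,0.15],[0,0,0.149],25],[[0,0,0.15],[0,0,0.149],25],[[0,0,0.15],[0,0,0.149],25],[[0,0,0],[0,0,0],25]]'

```text
time_s: 15.4
position: [0.5968, 0.1084, 0.1151]
orientation: [0.924, -0.307, 0.229, -0.019]
wrist_force: [-4.9, 8.1, -3.9]
gripper_width: 0.0325
```

```bash
python3 st.py
```

```text
[-0.0037  0.0771  0.0469] jaw 0.0325 F tool [-9.7 -3.1  0.5] [ 0.85 -1.75  0.03] j [ 0.06  0.14  2.08 -0.28  0.49  2.49] ang -1.975 z [-0.007  0.    -1.   ] 15.4
```

servo_tool --increments '[[[-2,0,0],[0,0,0],45],[[0,0,0],[0,0,0],60],[[0,0,0],[0,0,0],64],[[0,0,0],[0,0,-0.149],64],[[0,0,0],[0,0,-0.149],64],[[0,0,0],[0,0,-0.149],64],[[0,0,0],[0,0,-0.149],64],[[0,0,0],[0,0,-0.149],64],[[0,0,0],[0,0,-0.149],64],[[0,0,0],[0,0,-0.149],64],[[0,0,0],[0,0,-0.149],64],[[0,0,0],[0,0,-0.149],64],[[0,0,0],[0,0,-0.149],64],[[0,0,0],[0,0,-0.149],64],[[0,0,0],[0,0,-0.149],64],[[0,0,0],[0,0,-0.149],64],[[0,0,0],[0,0,-0.149],64],[[0,0,0],[0,0,-0.149],64],[[0,0,0],[0,0,-0.149],64],[[0,0,0],[0,0,-0.149],64]]'

```text
time_s: 17.4
position: [0.5991, 0.1069, 0.1171]
orientation: [0.565, 0.791, 0.087, 0.217]
wrist_force: [-0.3, -0.2, -0.1]
gripper_width: 0.064
```

```bash
python3 st.py; python3 -c "
from h import *
w=grab('wrist','w5.png')
print(proj(w,outbed((0,.078,.0445))))"
```

```text
[-0.0005  0.0761  0.0475] jaw 0.064 F tool [-0.1 -0.4 -0.1] [0.18 0.04 0.  ] j [ 0.06  0.14  2.08 -0.29  0.49 -0.04] ang 0.568 z [ 0.001 -0.001 -1.   ] 17.4
[278.58151043 290.88692465]
```

servo_tool --increments '[[[1,1,3],[0,0,-0.149],64],[[0,0,0],[0,0,-0.149],64],[[0,0,0],[0,0,-0.149],64],[[0,0,0],[0,0,-0.149],64],[[0,0,0],[0,0,-0.149],64],[[0,0,0],[0,0,-0.149],64],[[0,0,0],[0,0,-0.149],50],[[0,0,0],[0,0,0],35],[[0,0,0],[0,0,0],25],[[0,0,0],[0,0,0],25],[[0,0,0],[0,0,0],25]]'

```text
time_s: 18.55
position: [0.6004, 0.1071, 0.1147]
orientation: [0.101, 0.967, -0.033, 0.231]
wrist_force: [-5.2, -4.8, 6.6]
gripper_width: 0.0327
```

```bash
python3 st.py
```

```text
[-0.0005  0.0766  0.0448] jaw 0.0327 F tool [ 0.7 -5.9 -7.6] [ 0.74  0.47 -0.13] j [ 0.06  0.15  2.07 -0.3   0.49 -1.07] ang 1.601 z [-0.001 -0.004 -1.   ] 18.55
```

servo_tool --increments '[[[0,0,-0.5],[0,0,0.149],25],[[0,0,0.15],[0,0,0.149],25],[[0,0,0.15],[0,0,0.149],25],[[0,0,0.15],[0,0,0.149],25],[[0,0,0.15],[0,0,0.149],25],[[0,0,0.15],[0,0,0.149],25],[[0,0,0.15],[0,0,0.149],25],[[0,0,0.15],[0,0,0.149],25],[[0,0,0.15],[0,0,0.149],25],[[0,0,0.15],[0,0,0.149],25],[[0,0,0.15],[0,0,0.149],25],[[0,0,0.15],[0,0,0.149],25],[[0,0,0.15],[0,0,0.149],25]]'

```text
time_s: 19.85
position: [0.5994, 0.1057, 0.1122]
orientation: [0.856, 0.462, 0.169, 0.157]
wrist_force: [-8.5, -8.2, 5.4]
gripper_width: 0.0328
```

```bash
python3 st.py
```

```text
[-0.0022  0.075   0.0429] jaw 0.0328 F tool [-10.6   0.3  -7.6] [-0.14 -1.81  0.  ] j [ 0.06  0.15  2.07 -0.3   0.49  0.87] ang -0.342 z [-0.006 -0.007 -1.   ] 19.85
```

servo_tool --increments '[[[-1,0,0],[0,0,0.1],25],[[0,0,0.1],[0,0,0.1],25],[[0,0,0.1],[0,0,0.1],25],[[0,0,0.1],[0,0,0.1],25],[[0,0,0],[0,0,0],25]]'

```text
time_s: 20.35
position: [0.599, 0.1058, 0.1116]
orientation: [0.93, 0.285, 0.197, 0.12]
wrist_force: [-6.8, -5.5, 5.8]
gripper_width: 0.0327
```

```bash
python3 st.py
```

```text
[-0.0029  0.0751  0.0425] jaw 0.0327 F tool [-6.6  3.2 -7.5] [-0.26 -1.24  0.1 ] j [ 0.06  0.15  2.08 -0.3   0.48  1.27] ang -0.738 z [-0.005 -0.005 -1.   ] 20.35
```

servo_tool --increments '[[[0,0,0],[0,0,0.1],25],[[0,0,0.1],[0,0,0.1],25],[[0,0,0.1],[0,0,0.1],25],[[0,0,0.1],[0,0,0.1],25],[[0,0,0],[0,0,0],25]]'

```text
time_s: 20.85
position: [0.5999, 0.1067, 0.1117]
orientation: [0.968, 0.099, 0.218, 0.079]
wrist_force: [-4.2, -1.8, 4.1]
gripper_width: 0.0326
```

```bash
python3 st.py
```

```text
[-0.0022  0.0761  0.0423] jaw 0.0326 F tool [-2.5  1.9 -5.3] [-0.26 -0.77 -1.12] j [ 0.06  0.15  2.07 -0.3   0.48  1.66] ang -1.128 z [-0.002 -0.004 -1.   ] 20.85
```

servo_tool --increments '[[[0,0,0],[0,0,0.1],25],[[0,0,0],[0,0,0.1],25],[[0,0,0],[0,0,0],25]]' --squeeze 60

```text
time_s: 21.15
position: [0.603, 0.1068, 0.1137]
orientation: [0.972, 0.001, 0.229, 0.056]
wrist_force: [3.8, -2.0, 0.1]
gripper_width: 0.0319
```

```bash
python3 st.py
```

```text
[0.0013 0.077  0.0427] jaw 0.0319 F tool [3.4 1.9 1.8] [-0.39  0.39 -0.56] j [ 0.06  0.15  2.07 -0.3   0.48  1.86] ang -1.332 z [ 0.005 -0.    -1.   ] 21.15
```

servo_tool --increments '[[[0,0,0],[0,0,0],45],[[0,0,0],[0,0,0],65],[[0,0,0],[0,0,0],75],[[0,0,-20],[0,0,0],80],[[0,0,-35],[0,0,0],80],[[0,0,-35],[0,0,-0.148],80],[[0,0,-35],[0,0,-0.148],80],[[0,0,0],[0,0,-0.148],80],[[0,0,0],[0,0,-0.148],80],[[0,0,0],[0,0,-0.148],80],[[0,0,0],[0,0,-0.148],80],[[0,0,0],[0,0,-0.148],80],[[0,0,0],[0,0,-0.148],80],[[-40,0,0],[0,0,-0.148],80],[[-40,0,0],[0,0,0],80],[[0,0,0],[0,0,0],80],[[0,0,0],[0,0,0],80]]'

```text
time_s: 22.85
position: [0.5231, 0.0499, 0.2204]
orientation: [0.772, 0.592, 0.146, 0.181]
wrist_force: [-0.9, -0.4, 0.0]
gripper_width: 0.0801
```

```bash
python3 st.py
python3 - <<'E'
from h import *
w=grab('wrist','w6.png'); a=grab('scene','scene6.png')
for n,q in dict(screwtop=(0,.078,.042),piv=(0,-.095,.014),posttop=(0,0,.05)).items(): print(n,proj(w,outbed(q)).round(1))
out=np.zeros((600,800,3),np.uint8)
out[:560,:400]=cv2.resize(w['img'][50:330,170:370],None,fx=2,fy=2,interpolation=cv2.INTER_CUBIC)
out[:600,400:]=cv2.resize(a['img'][140:290,220:320],None,fx=4,fy=4,interpolation=cv2.INTER_CUBIC)
cv2.imwrite('pics/v7.png',out)
E
```

```text
[-0.0075  0.0029  0.167 ] jaw 0.0801 F tool [-0.7 -0.7 -0.4] [ 0.24  0.02 -0.01] j [-0.06 -0.22  2.21 -0.13  0.69  0.28] ang -0.026 z [-0.002 -0.002 -1.   ] 22.85
screwtop [283.9 115.6]
piv [286.6 296.4]
posttop [286.  217.8]
```

View pics/v7.png

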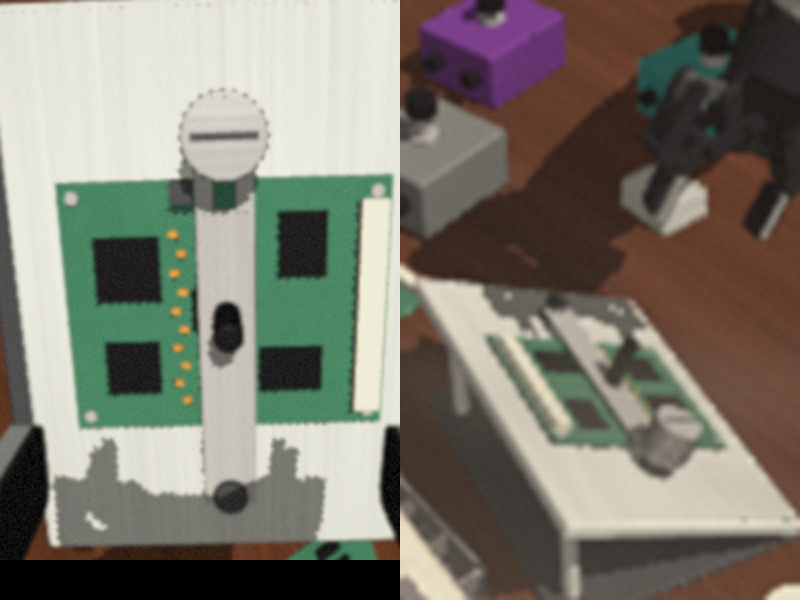

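The strap is against its stop at crop (183,193) and the screw sits down on the fork. The slot's rotation gives 6.99 rad in total, which agrees with the turns I commanded and the hard-stop torque. The power knob is still out, so I'll push it in now.

servo_tool --increments '[[[0,0,0],[0.14,0,0],40],[[0,0,0],[0.14,0,0],20],[[0,0,0],[0.14,0,0],0],[[0,0,0],[0.05,0,-0.13],0],[[0,0,0],[0,0,-0.13],0],[[-40,-2,0],[0,0,0],0],[[-45,-2,0],[0,0,0],0],[[-45,-2,0],[0,0,0],0],[[-45,-2,0],[0,0,0],0],[[-45,-2,0],[0,0,0],0],[[-45,-2,0],[0,0,0],0],[[-45,-2,0],[0,0,0],0],[[-40,-2,0],[0,0,0],0],[[-40,-2,0],[0,0,0],0],[[0,0,20],[0,0,0],0],[[0,0,20],[0,0,0],0],[[0,0,0],[0,0,0],0],[[0,0,0],[0,0,0],0]]' --squeeze 30

```text
time_s: 24.75
position: [0.5068, -0.3384, 0.1778]
orientation: [0.706, 0.708, 0.003, -0.002]
wrist_force: [0.6, -0.7, 0.8]
gripper_width: 0.0
```

Run:
```python
from h import *
o=robot.observe(); print(o['position'],R.from_quat(o['orientation']).as_matrix().round(3),o['gripper_width'],o['time_s'])
```

```text
[ 0.50675558 -0.3384433   0.17784167] [[-0.003  1.     0.   ]
 [ 1.     0.003  0.007]
 [ 0.007  0.    -1.   ]] 1.6730713897114947e-05 24.75
```

servo_tool --increments '[[[-2,-2,20],[0,0,0],0],[[0,0,18],[0,0,0],0],[[0,0,5],[0,0,0],0],[[0,0,4],[0,0,0],0],[[0,0,4],[0,0,0],0],[[0,0,4],[0,0,0],0],[[0,0,2],[0,0,0],0],[[0,0,1],[0,0,0],0],[[0,0,0],[0,0,0],0],[[0,0,0],[0,0,0],0]]'

```text
time_s: 25.75
position: [0.5049, -0.3413, 0.1211]
orientation: [0.706, 0.708, 0.003, -0.001]
wrist_force: [0.9, 1.4, 2.6]
gripper_width: 0.0004
```

servo_tool --increments '[[[0,0,1.5],[0,0,0],0],[[0,0,1.5],[0,0,0],0],[[0,0,0],[0,0,0],0]]'

```text
time_s: 26.05
position: [0.5051, -0.3415, 0.121]
orientation: [0.706, 0.708, 0.003, -0.001]
wrist_force: [-3.6, 5.3, 15.2]
gripper_width: -0.0
```

The knob has bottomed out: the tips are at z = 0.096 with 15 N and no further travel. I'll retreat and check.

servo_tool --increments '[[[0,0,-10],[0,0,0],0],[[0,0,-30],[0,0,0],0],[[0,0,-40],[0,0,0],0],[[0,0,-40],[0,0,0],0],[[0,-20,-20],[0,0,0],0],[[0,0,0],[0,0,0],0],[[0,0,0],[0,0,0],0]]'

```text
time_s: 26.75
position: [0.4837, -0.3419, 0.2567]
orientation: [0.707, 0.707, 0.003, -0.002]
wrist_force: [0.5, 0.3, -1.1]
gripper_width: -0.0003
```

Run:
```python
from h import *
o=robot.observe(); print(o['position'],o['wrist_force'],o['time_s'])
a=grab('scene','scene8.png'); s=grab('side','side8.png')
out=np.zeros((600,800,3),np.uint8)
out[:480,:400]=cv2.resize(s['img'][130:370,205:405],None,fx=2,fy=2,interpolation=cv2.INTER_CUBIC)
out[:600,400:]=cv2.resize(a['img'][130:330,200:333],(400,600),interpolation=cv2.INTER_CUBIC)
cv2.imwrite('pics/v8.png',out)
```

```text
[ 0.4837174  -0.34189103  0.25669746] [ 0.49359517  0.28774874 -1.05291977] 26.75
```

View pics/v8.png

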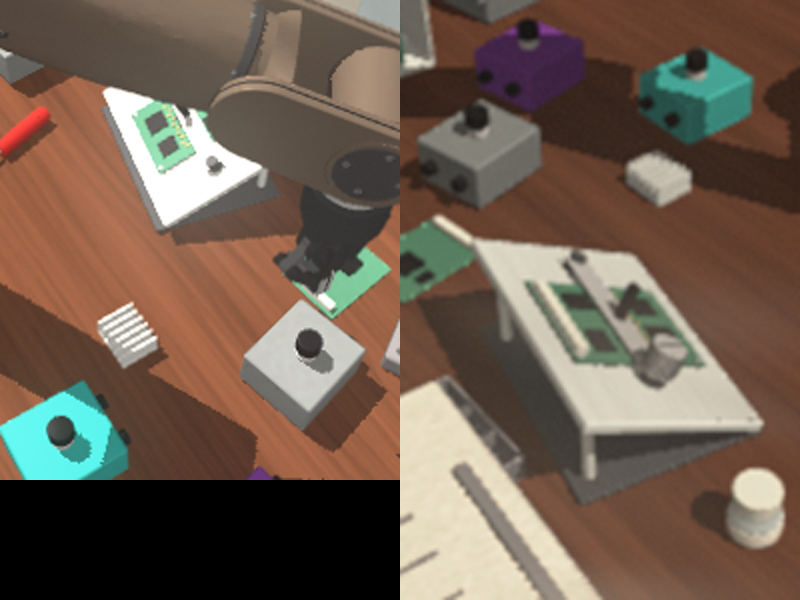

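The grey knob's top is at scene (226,166): that matches the pushed-in prediction of 166.8, where out would be 163.9. The strap and screw are unchanged and nothing else has moved, so I'm handing in.

```bash
python3 -c "
from rig import job; print(job.finish_job())"
```

```text
the job is handed in; nothing more can be done
None
```

The job is done and handed in at about 27 s of the 72 s allowed. I pulled the grey box's knob out, swung the strap home, screwed the thumbscrew down in two grips, and only then pushed the knob back in.

**Last checks:**
- **Power knob out:** it came up 12 mm to its stop, with 14 N on a further pull.
- **Strap:** in the pictures it lies along the bed with its edge at the stop and its fork round the screw. The force reading was less clear. It rose only gradually to about 5 N against the stop, and the tool kept creeping, ending about 4 mm past the calculated home position. I relied on the pictures for this.
- **Thumbscrew:** it turned about 7.0 rad by both the slot angle and the wrist angle, then met a hard stop at about 1.1 N m, where the jaws slipped. The tool drifted 2–4 mm sideways during turning, with about 11 N of side force.
- **Power knob in:** the fingertips stopped at z = 0.096 m with 15 N and no further travel, and the last picture agrees.
- **Hand-in state:** the gripper was clear of everything, and the other items seen in the last picture had not visibly moved. That picture did not cover the whole bench.

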